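# Shut off the cold water and open the drain valve

## Robot

A 7-joint arm with a two-finger parallel gripper is mounted at the origin on the work surface. World frame = base frame: x ahead of the robot, y to its left, z up, the work surface at z = 0. Lengths are in m, angles in rad, forces in N, time in s.
With the tool pointing down it reaches from about 0.4 to 0.85 m from the base axis. Payload 4.5 kg.
Tool frame: the origin (TCP) lies midway between the tips of the shut fingers; the grasp point (between the pads) lies 19 mm behind it (r.hold_point_z is the distance from the TCP to the grasp point, in m); z points along the fingers, y is the direction in which the jaws open and shut (so a half turn about z gives the same grasp; the last joint's range is limited). The gripper opens to 88 mm and grips with 3 to 60 N. Pads are 18 mm wide; open, the fingers measure 123 mm over their backs; the gripper's body (75 mm by 187 mm) begins 45 mm behind the grasp point.
Start: joints at [1.319, 0.689, -0.195, 1.565, 0.157, 0.902, -0.215], TCP at [0.176, -0.6, 0.239] pointing down, gripper open.
Joint ranges: [-3.01, 3.01], [-0.46, 2.08], [-1.47, 1.51], [0.13, 2.56], [-1, 4.14], [0.04, 2.09], [-2.66, 2.66]. Speed limits (rad/s): [2.57, 2.57, 3.14, 3.14, 3.14, 3.14, 3.14].

## Interface

Orientations are given as a unit quaternion [x, y, z, w].
In Python, from plant import r gives the robot as it stands. The module is installed in compiled form; this text tells all that it offers.
- The arm moves only by the tool move_arm, never from a script. Its arguments are lists of equal length, an entry for each row: "turn": the turn, a rotation vector about the tool's x, y, z in units of 2 pi rad (1.0 is 2 pi rad), a list of three; "dp": the shift along the tool's x, y, z in units of 2.5 cm (1.0 is 2.5 cm), a list of three; "jaw": the closure, from -1 (fully open) to 1 (shut), so that 0 is half open. In form: {"turn": [[wx, wy, wz], ...], "dp": [[x, y, z], ...], "jaw": [jaw, ...]}. A call has 1 to 10 rows; each row shifts and turns the commanded pose from where the row before left it, along the tool's axes as they then stand; what a row does not reach is not made up. A row lasts 1/12 s, in which the tool goes at most 41.7 mm and 7.16 degrees, less where a joint would pass 70% of its speed; a pose out of reach is approached as far as the arm can. A call with a number of a shift or a turn outside -1 to 1 is refused whole. A call with a gripper value outside its range is refused whole. The fingers move at their own pace and stop on an object; "newtons" is the grip in N (left out, the last holds). Time passes only in rows, so rows that do not move let the fingers close. It gives the time, the measured TCP pose, the force and the opening at its end, in the units of the state.
- r.get_state(): the state, without advancing time (a new reading comes with each control period).
- r.snapshot(name): name is "side" or "top" or "wrist"; returns a dict with "frame" (384x512x3 uint8, blue, green, red), "mtx" (3x3 intrinsics, pixels), "origin" and "orientation" of the camera in the world; the wrist camera has in their place "tool_from_camera" (4x4, takes a point from camera to tool coordinates, whose origin is the TCP and whose axes are the flange's). Camera axes: x right, y up, looking along -z (the intrinsics and any distortion apply to the point x, -y, -z); pixel columns grow to the right and rows downward; lengths in m; the calibration is good to about 2 mm. A picture is of the moment at which its call begins: read the wrist's pose just before it. There is no depth.
- r.finish_job(): hands the job in, once; it reports no verdict.
The state is a dict: "clock": time; "q": joint angles; "qd": joint speeds; "joint_torque": joint torques, N m; "tool_pos": TCP position; "eef_rot": TCP orientation; "contact_force": force on the tool from outside, world axes, zero at the start; "moment": the same for the moment, N m; "opening": opening from 0.0 (shut) to 1.0 (fully open).
Only numpy, scipy, OpenCV 4.12 (cv2) and the standard library are available. Lean on these libraries where they do the work, as an engineer would, in place of code of your own. Each camera call takes 0.05 s, during which the arm holds its last target.

## Task

Turn off the cold water so that the pipes can be drained: push the blue valve lever round until it stops square across its pipe, and after that push the yellow drain lever round until it stops in line with its pipe. Push the levers without gripping them or forcing them hard against their stops. Leave the red lever as it is, and do not shift, lift or knock over any of the other things on the shelf.

Things in the scene. Friction and masses are not known exactly. Their poses are not given: they have to be found in the camera images.
- blue_valve: cold water stop valve (blue lever): a brass valve in a 22 mm copper pipe that rises through the white shelf, runs level for 190 mm and goes back down. Fixed. Origin at shelf level straight below the lever's upright turning axis; z up, x along the level pipe, pointing from the axis the way the lever points when fully open. The pipe's top is 71 mm, the brass pipe nuts' tops 80 mm above the shelf.
- blue_lever (a joint): angle of the blue lever, rad: 0 = fully open, lever in line with its pipe; it turns clockwise seen from above as it closes, to 1.571 = shut, square across the pipe (on the pipe's -y side). Hard stop at both ends; stays where it is left; needs about 4 N at 80 mm from the axis. The starting angle varies.
- blue_tip (a point): outer end of the blue lever, 115 mm from the turning axis, at mid-height 99 mm above the shelf. The blue plastic sleeve runs from 30 to 115 mm from the axis, is 20 mm wide, and lies from 91 to 107 mm above the shelf.
- yellow_valve: drain valve (yellow lever): a brass valve in a 22 mm copper pipe that rises through the white shelf, runs level for 190 mm and goes back down. Fixed. Origin at shelf level straight below the lever's upright turning axis; z up, x along the level pipe, pointing from the axis the way the lever points when fully open. The pipe's top is 71 mm, the brass pipe nuts' tops 80 mm above the shelf.
- yellow_lever (a joint): angle of the yellow lever, rad: 0 = fully open, lever in line with its pipe; it turns clockwise seen from above as it closes, to 1.571 = shut, square across the pipe (on the pipe's -y side). Hard stop at both ends; stays where it is left; needs about 4 N at 80 mm from the axis. The starting angle varies.
- yellow_tip (a point): outer end of the yellow lever, 115 mm from the turning axis, at mid-height 99 mm above the shelf. The yellow plastic sleeve runs from 30 to 115 mm from the axis, is 20 mm wide, and lies from 91 to 107 mm above the shelf.
- red_valve: heating valve (red lever), to be left alone: a brass valve in a 22 mm copper pipe that rises through the white shelf, runs level for 190 mm and goes back down. Fixed. Origin at shelf level straight below the lever's upright turning axis; z up, x along the level pipe, pointing from the axis the way the lever points when fully open. The pipe's top is 71 mm, the brass pipe nuts' tops 80 mm above the shelf.
- red_lever (a joint): angle of the red lever, rad: 0 = fully open, lever in line with its pipe; it turns clockwise seen from above as it closes, to 1.571 = shut, square across the pipe (on the pipe's -y side). Hard stop at both ends; stays where it is left; needs about 4 N at 80 mm from the axis. The starting angle varies.
- red_tip (a point): outer end of the red lever, 115 mm from the turning axis, at mid-height 99 mm above the shelf. The red plastic sleeve runs from 30 to 115 mm from the axis, is 20 mm wide, and lies from 91 to 107 mm above the shelf.
- caddy: open black plastic cleaning caddy, 150 x 240 x 100 mm, bail handle 156 mm high; loose, to be left alone; origin under its centre
- brush: hand brush lying bristles down, wooden back, 55 x 275 x 48 mm, long along its y; loose, to be left alone; origin on the shelf under the middle of the bristles
- spray: empty clear spray bottle with a green trigger head, 72 mm across, 235 mm tall; loose, to be left alone; origin under its centre
- dish: blue ceramic dish of plastic pegs, 136 mm across, about 55 mm high with its pegs; loose, to be left alone; origin under its centre
- peg: green plastic clothes peg lying on the shelf among the pipes, 74 x 14 x 10 mm; loose, to be left alone; origin under its centre

How it is judged:
On the way, in this order (a step that is already met when the one before it is completed fails the run):
1. the blue lever is square across its pipe while the yellow lever has not yet been opened (value of joint blue_lever above 1.42 rad and value of joint yellow_lever above 1 rad), for 0.2 s.
2. the yellow lever is in line with its pipe, the blue one still across (value of joint blue_lever above 1.42 rad and value of joint yellow_lever below 0.15 rad), for 0.2 s.
At the end, for the whole second after the job is handed in: blue lever within 0.15 rad of square across its pipe, yellow lever within 0.15 rad of in line with its pipe, both still; the red lever's end within 12 mm, and every loose thing within 30 mm, of where it started, upright (all of step 2 and distance of red_tip from where it was at the start of the episode below 0.012 m and velocity of joint blue_lever between -0.05 and 0.05 rad/s and velocity of joint yellow_lever between -0.05 and 0.05 rad/s and distance of each of caddy, brush, spray, dish, peg from where it was at the start of the episode below 0.03 m and angle between each of caddy, brush, spray, dish, peg's own z axis and vertical below 0.35 rad); the robot touches nothing.
It fails at once if the red lever's end has moved over 12 mm (distance of red_tip from where it was at the start of the episode above 0.012 m).
It fails at once if a lever is gripped or forced with more than 40 N (contact force between the fingers and blue_lever above 40 N or contact force between the fingers and yellow_lever above 40 N or contact force between the fingers and red_lever above 40 N).
It fails at once if a loose thing is shifted or lifted over 30 mm, or tipped (distance of any of caddy, brush, spray, dish, peg from where it was at the start of the episode above 0.03 m or angle between any of caddy, brush, spray, dish, peg's own z axis and vertical above 0.35 rad).
It also fails if it takes over 54 s, if anything falls off the work surface, if the arm or the gripper's body presses on something with over 40 N, if the wrist force passes 120 N, or if a joint passes its speed limit or range.

## Working session

There is one attempt and no reset: what is moved stays moved. The work goes in short steps, Python scripts to look and compute and a tool call to move; the robot and the scene stay as the last step left them, time stands still between calls to the robot, and variables do not carry over. Pictures are saved under pics/ and viewed, and the job is handed in when it is done.

Besides the shell and the picture viewer there is one more tool, called after "Request:" as name(argument=value, ...) on one line, values as JSON. move_arm: Moves the arm, as the interface text tells. Shifts and turns lie within -1 to 1; 1 stands for 2.5 cm of shift or 2 pi rad of turn. Its arguments: {"type":"object","properties":{"turn":{"type":"array","items":{"type":"array","items":{"type":"number","minimum":-1,"maximum":1}}},"dp":{"type":"array","items":{"type":"array","items":{"type":"number","minimum":-1,"maximum":1}}},"jaw":{"type":"array","items":{"type":"number"}},"newtons":{"type":"number"}},"required":["turn","dp","jaw"]}

```bash
mkdir -p pics; python3 - <<'E'
from plant import r
import cv2,pickle
s=r.get_state(); print({k:s[k] for k in s})
d={}
for n in ("side","top","wrist"):
    p=r.snapshot(n); d[n]=p; cv2.imwrite(f"pics/{n}0.png",p["frame"])
    print(n,p["mtx"],p.get("origin"),p.get("orientation"),p.get("tool_from_camera"),[k for k in p])
pickle.dump((s,d),open("s0.pkl","wb"))
E
```

```text
{'clock': 0.0, 'q': array([ 1.31880954,  0.68997698, -0.19452587,  1.56631013,  0.15731395,
        0.90248035, -0.21510738]), 'qd': array([ 0.00021385,  0.0002473 , -0.00122213, -0.00130788,  0.00074942,
        0.00042999, -0.00090504]), 'joint_torque': array([ 5.03220926e-04, -5.27559221e+01, -1.26697876e+00, -1.53432101e+01,
       -5.27083862e-02,  6.62515798e-03,  1.76433932e-04]), 'tool_pos': array([ 0.17598067, -0.59907825,  0.23792373]), 'eef_rot': array([ 9.89801249e-01,  1.42452429e-01, -1.90572557e-04, -8.69973191e-04]), 'contact_force': array([-0.3515058 ,  0.08647084, -0.3485014 ]), 'moment': array([ 0.01990732, -0.04304826, -0.00503189]), 'opening': 1.002439792530883}
side [[490.7581697    0.         246.88610115]
 [  0.         490.7581697  193.72772359]
 [  0.           0.           1.        ]] [ 0.38469785 -1.03488355  1.08966426] [ 0.39605395 -0.03812425 -0.06046648  0.91544067] None ['frame', 'mtx', 'origin', 'orientation']
top [[437.19582173   0.         262.31657608]
 [  0.         437.19582173 189.47183574]
 [  0.           0.           1.        ]] [0.29638014 0.02190511 1.36597728] [-0.07556034  0.06349856  0.70371716 -0.7035913 ] None ['frame', 'mtx', 'origin', 'orientation']
wrist [[276.82043575   0.         259.16318212]
 [  0.         276.82043575 192.40161993]
 [  0.           0.           1.        ]] None None [[ 2.94070934e-04  9.60494947e-01  2.78297269e-01  7.14420577e-02]
 [ 9.99999934e-01 -2.23642872e-04 -2.84814386e-04  1.60976296e-03]
 [-2.11323578e-04  2.78297335e-01 -9.60494950e-01 -1.47474990e-01]
 [ 0.00000000e+00  0.00000000e+00  0.00000000e+00  1.00000000e+00]] ['frame', 'mtx', 'tool_from_camera']
```

View pics/top0.png

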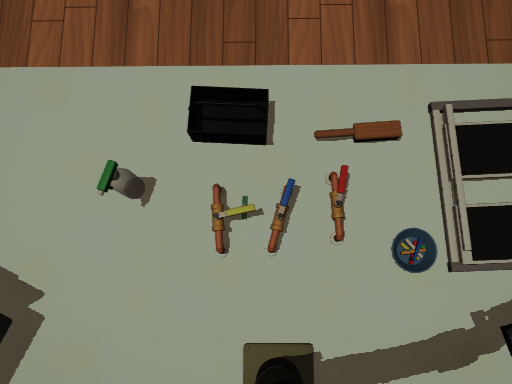

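View pics/side0.png

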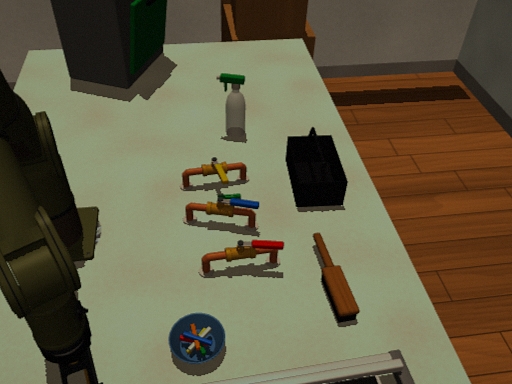

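View pics/wrist0.png

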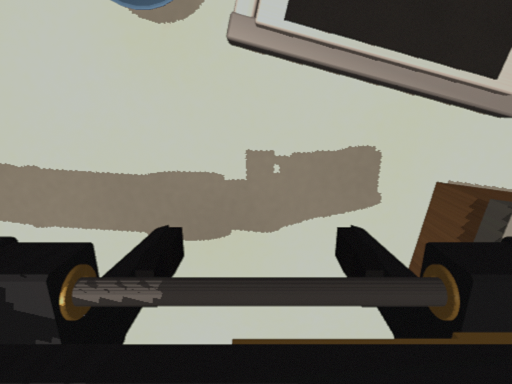

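```bash
cat > h.py <<'E'
import numpy as np,cv2,pickle
from scipy.spatial.transform import Rotation as R
def ray(p,uv):
    K=p["mtx"]; uv=np.atleast_2d(uv).astype(float)
    d=np.c_[(uv[:,0]-K[0,2])/K[0,0],-(uv[:,1]-K[1,2])/K[1,1],-np.ones(len(uv))]
    return np.asarray(p["origin"]),d@R.from_quat(p["orientation"]).as_matrix().T
def onz(p,uv,z):
    o,d=ray(p,uv); return o+d*((z-o[2])/d[:,2])[:,None]
def proj(p,X):
    c=(np.atleast_2d(X)-p["origin"])@R.from_quat(p["orientation"]).as_matrix()
    K=p["mtx"]; return np.c_[K[0,0]*c[:,0]/-c[:,2]+K[0,2],K[1,1]*c[:,1]/c[:,2]+K[1,2]]
HS={"blue":((105,150,90),(125,255,255)),"yellow":((25,150,120),(33,255,255)),"red":((0,220,120),(5,255,255)),"red2":((174,200,120),(180,255,255))}
def mask(f,n):
    h=cv2.cvtColor(f,cv2.COLOR_BGR2HSV); m=cv2.inRange(h,*map(np.array,HS[n]))
    if n=="red": m|=cv2.inRange(h,*map(np.array,HS["red2"]))
    return m
ROI={"top":{"blue":(265,160,310,250),"yellow":(205,160,275,230),"red":(325,150,360,215)},
     "side":{"blue":(200,180,275,230),"yellow":(200,150,240,185),"red":(235,230,300,255)}}
E
cat > m.py <<'E'
from h import *
s,d=pickle.load(open("s0.pkl","rb"))
for v in("top","side"):
    for n,(a,b,c,e) in ROI[v].items():
        m=mask(d[v]["frame"],n); mm=np.zeros_like(m); mm[b:e,a:c]=m[b:e,a:c]
        ys,xs=np.nonzero(mm); rect=cv2.minAreaRect(np.c_[xs,ys].astype(np.float32))
        P=onz(d[v],cv2.boxPoints(rect),.107)[:,:2]
        c0=onz(d[v],[[xs.mean(),ys.mean()]],.107)[0,:2]
        L=np.linalg.norm(P-np.roll(P,-1,0),axis=1)
        Q=onz(d[v],np.c_[xs,ys],.107)[:,:2]; w,V=np.linalg.eigh(np.cov(Q.T)); ax=V[:,1]; ax*=np.sign(ax[0]) if abs(ax[0])>.3 else -np.sign(ax[1])
        t=(Q-Q.mean(0))@ax
        print(v,n,len(xs),"cent",c0.round(3),"LW",L[:2].round(3),"dir deg",np.degrees(np.arctan2(ax[1],ax[0])).round(1),"ends",(Q.mean(0)+ax*t.min()).round(3),(Q.mean(0)+ax*t.max()).round(3))
f=d["top"]["frame"][150:265,195:365]; cv2.imwrite("pics/topc.png",cv2.resize(f,None,fx=4.7,fy=4.7,interpolation=cv2.INTER_CUBIC))
f=d["side"]["frame"][140:290,170:300]; cv2.imwrite("pics/sidec.png",cv2.resize(f,None,fx=4,fy=4,interpolation=cv2.INTER_CUBIC))
E
python3 m.py
```

```text
top blue 145 cent [ 0.541 -0.029] LW [0.08  0.015] dir deg -18.7 ends [ 0.503 -0.016] [ 0.58  -0.042]
top yellow 137 cent [0.488 0.11 ] LW [0.08  0.014] dir deg -77.3 ends [0.479 0.148] [0.497 0.07 ]m.py:8: RuntimeWarning: Mean of empty slice.
  c0=onz(d[v],[[xs.mean(),ys.mean()]],.107)[0,:2]
  ret = ret.dtype.type(ret / rcount)
  avg = a.mean(axis, **keepdims_kw)
  ret = um.true_divide(
m.py:10: RuntimeWarning: Degrees of freedom <= 0 for slice
  Q=onz(d[v],np.c_[xs,ys],.107)[:,:2]; w,V=np.linalg.eigh(np.cov(Q.T)); ax=V[:,1]; ax*=np.sign(ax[0]) if abs(ax[0])>.3 else -np.sign(ax[1])
  c *= np.true_divide(1, fact)
  c *= np.true_divide(1, fact)
m.py:11: RuntimeWarning: Mean of empty slice.
  t=(Q-Q.mean(0))@ax
m.py:12: RuntimeWarning: Mean of empty slice.
  print(v,n,len(xs),"cent",c0.round(3),"LW",L[:2].round(3),"dir deg",np.degrees(np.arctan2(ax[1],ax[0])).round(1),"ends",(Q.mean(0)+ax*t.min()).round(3),(Q.mean(0)+ax*t.max()).round(3))
Traceback (most recent call last):
  File "m.py", line 12, in <module>
    print(v,n,len(xs),"cent",c0.round(3),"LW",L[:2].round(3),"dir deg",np.degrees(np.arctan2(ax[1],ax[0])).round(1),"ends",(Q.mean(0)+ax*t.min()).round(3),(Q.mean(0)+ax*t.max()).round(3))
                                                                                                                                         ~~~~~^^
ValueError: zero-size array to reduction operation minimum which has no identity
```

```bash
python3 - <<'E'
from h import *
s,d=pickle.load(open("s0.pkl","rb"))
for v,pts in (("top",[(344,172),(342,185),(338,230)]),("side",[(265,244),(215,170),(240,252)])):
    h=cv2.cvtColor(d[v]["frame"],cv2.COLOR_BGR2HSV)
    print(v,[h[b,a] for a,b in pts])
E
sed -i 's/"red":((0,220,120),(5,255,255))/"red":((0,225,120),(2,255,255))/; s/"red2":((174,200,120)/"red2":((172,190,120)/' h.py
sed -i 's/        ys,xs=np.nonzero(mm);/        ys,xs=np.nonzero(mm)\n        if len(xs)<10: print(v,n,"none"); continue\n       /' m.py; python3 m.py
```

```text
top [array([  1, 212, 135], dtype=uint8), array([  1, 210, 135], dtype=uint8), array([ 10, 173, 136], dtype=uint8)]
side [array([  1, 255, 156], dtype=uint8), array([ 19, 250,  52], dtype=uint8), array([ 18, 246,  54], dtype=uint8)]
top blue 145 cent [ 0.541 -0.029] LW [0.08  0.015] dir deg -18.7 ends [ 0.503 -0.016] [ 0.58  -0.042]
top yellow 137 cent [0.488 0.11 ] LW [0.08  0.014] dir deg -77.3 ends [0.479 0.148] [0.497 0.07 ]
top red none
side blue 109 cent [ 0.541 -0.031] LW [0.016 0.081] dir deg -19.3 ends [ 0.503 -0.018] [ 0.578 -0.044]
side yellow 20 cent [0.489 0.104] LW [0.013 0.078] dir deg -76.5 ends [0.479 0.148] [0.497 0.073]
side red 130 cent [ 0.581 -0.195] LW [0.015 0.08 ] dir deg -10.6 ends [ 0.541 -0.187] [ 0.619 -0.202]
```

View pics/topc.png

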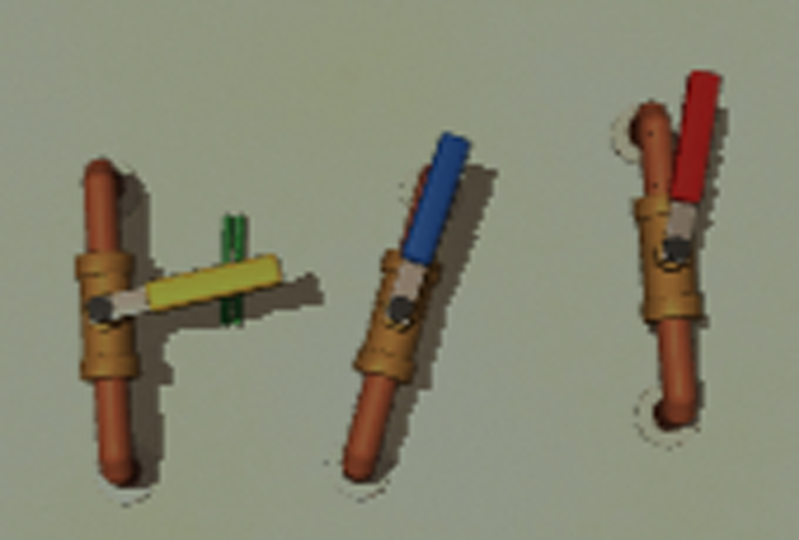

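```bash
python3 - <<'E'
from h import *
s,d=pickle.load(open("s0.pkl","rb"))
p=d["top"]
h=cv2.cvtColor(p["frame"],cv2.COLOR_BGR2HSV)
# copper: hue 4-13
m=cv2.inRange(h,np.array((3,120,60)),np.array((24,255,255)))
for n,(a,b,c,e) in {"yellow":(205,178,235,256),"blue":(262,205,300,256),"red":(327,170,350,245)}.items():
    mm=np.zeros_like(m); mm[b:e,a:c]=m[b:e,a:c]
    ys,xs=np.nonzero(mm); Q=onz(p,np.c_[xs,ys],.065)[:,:2]; w,V=np.linalg.eigh(np.cov(Q.T)); ax=V[:,1]*np.sign(V[0,1]); t=(Q-Q.mean(0))@ax
    print(n,len(xs),Q.mean(0).round(4),np.degrees(np.arctan2(ax[1],ax[0])).round(1),t.min().round(3),t.max().round(3), (2*np.sqrt(3*w[0])).round(3))
E
```

```text
yellow 512 [0.4696 0.1786] 4.2 -0.102 0.104 0.036
blue 332 [0.4341 0.0056] -11.8 -0.065 0.076 0.029
red 513 [ 0.5055 -0.1782] 2.8 -0.1 0.109 0.032
```

```bash
cat > mv.py <<'E'
from h import *
from plant import r
import sys
def to(x,y,z,yaw=None):
    s=r.get_state(); M=R.from_quat(s["eef_rot"]).as_matrix()
    d=np.array([x,y,z])-s["tool_pos"]; a=np.degrees(np.arctan2(M[1,0],M[0,0]))
    print("t",round(s["clock"],2),"pos",s["tool_pos"].round(4),"xyaw",a.round(2),"tilt",np.degrees(np.arccos(-M[2,2])).round(2),"F",np.round(s["contact_force"],1),"open",round(s["opening"],2))
    print("tool shift units",(M.T@d/.025).round(3), "mm",np.linalg.norm(d)*1000)
    if yaw is not None: print("turn z units",round(-((yaw-a+180)%360-180)/360,4))
    # tilt fix
    T=R.from_euler('z',np.radians(a)).as_matrix()@np.diag([1,-1,-1]); print("tiltfix rotvec units",(R.from_matrix(M.T@T).as_rotvec()/2/np.pi).round(4))
if __name__=="__main__": to(*map(float,sys.argv[1:]))
E
python3 mv.py .45 -.4 .239; python3 - <<'E'
from h import *
s,d=pickle.load(open("s0.pkl","rb"))
p=d["top"]
print("caddy",onz(p,[(190,88),(268,88),(268,145),(190,143)],.1).round(3)[:,:2].tolist())
print("spray",onz(p,[(108,175)],.22).round(3)[0], onz(d["side"],[(235,78)],.23).round(3)[0],"peg",onz(p,[(245,207)],.01).round(3)[0])
print("blue pipe end",onz(p,[(271.6,250)],.06).round(3)[0])
E
```

```text
t 0.15 pos [ 0.1761 -0.5992  0.2381] xyaw 16.38 tilt 0.08 F [ 0.1 -0.6  0.3] open 1.0
tool shift units [12.76  -4.554 -0.03 ] mm 338.7039398753712
tiltfix rotvec units [-0.0002  0.     -0.    ]
caddy [[0.871, 0.269], [0.869, 0.027], [0.686, 0.027], [0.693, 0.263]]
spray [0.566 0.46  0.22 ] [0.574 0.45  0.23 ] peg [0.511 0.1   0.01 ]
blue pipe end [0.374 0.017 0.06 ]
```

Request:
move_arm(dp=[[0.9, -0.325, 0], [0.9, -0.325, 0], [0.9, -0.325, 0], [0.9, -0.325, 0], [0.9, -0.325, 0], [0.9, -0.325, 0], [0.9, -0.325, 0], [0.9, -0.325, 0], [0.9, -0.325, 0], [0.9, -0.325, 0]], turn=[[0, 0, 0], [0, 0, 0], [0, 0, 0], [0, 0, 0], [0, 0, 0], [0, 0, 0], [0, 0, 0], [0, 0, 0], [0, 0, 0], [0, 0, 0]], jaw=[1, 1, 1, 1, 1, 1, 1, 1, 1, 1], newtons=10)

```text
clock: 0.98
tool_pos: [0.3699, -0.4573, 0.2385]
eef_rot: [0.99, 0.142, -0.0, -0.0]
contact_force: [-0.2, -0.7, -0.3]
opening: 0.262
```

```bash
python3 mv.py .547 .009 .239 71
```

```text
t 0.98 pos [ 0.3699 -0.4573  0.2385] xyaw 16.38 tilt 0.04 F [-0.2 -0.7 -0.3] open 0.26
tool shift units [ 12.057 -15.899  -0.016] mm 498.8338455670555
turn z units -0.1517
tiltfix rotvec units [-0.0001  0.0001 -0.    ]
```

Request:
move_arm(dp=[[0.6, -0.79, 0], [0.6, -0.79, 0], [0.6, -0.79, 0], [0.6, -0.79, 0], [0.6, -0.79, 0], [0.6, -0.79, 0], [0.6, -0.79, 0], [0.6, -0.79, 0], [0.6, -0.79, 0], [0.6, -0.79, 0]], turn=[[0, 0, 0], [0, 0, 0], [0, 0, 0], [0, 0, 0], [0, 0, 0], [0, 0, 0], [0, 0, 0], [0, 0, 0], [0, 0, 0], [0, 0, 0]], jaw=[1, 1, 1, 1, 1, 1, 1, 1, 1, 1])

```text
clock: 1.82
tool_pos: [0.4575, -0.2253, 0.2386]
eef_rot: [0.99, 0.142, -0.0, -0.0]
contact_force: [-0.0, 0.5, -0.2]
opening: 0.007
```

Request:
move_arm(dp=[[0.6, -0.79, 0], [0.6, -0.79, 0], [0.6, -0.79, 0], [0.6, -0.79, 0], [0.6, -0.79, 0], [0.6, -0.79, 0], [0.6, -0.79, 0], [0.6, -0.79, 0], [0.6, -0.79, 0], [0.5, -0.6, 0]], turn=[[0, 0, 0], [0, 0, 0], [0, 0, 0], [0, 0, 0], [0, 0, 0], [0, 0, 0], [0, 0, 0], [0, 0, 0], [0, 0, 0], [0, 0, 0]], jaw=[1, 1, 1, 1, 1, 1, 1, 1, 1, 1])

```text
clock: 2.65
tool_pos: [0.5449, 0.0025, 0.2385]
eef_rot: [0.99, 0.143, -0.0, -0.0]
contact_force: [-0.2, 0.3, -0.1]
opening: 0.005
```

Request:
move_arm(dp=[[0, 0, 0], [0, 0, 0], [0, 0, 0], [0, 0, 0], [0, 0, 0], [0, 0, 0], [0, 0, 0], [0, 0, 0], [0, 0, 0], [0, 0, 0]], turn=[[0, 0, -0.0152], [0, 0, -0.0152], [0, 0, -0.0152], [0, 0, -0.0152], [0, 0, -0.0152], [0, 0, -0.0152], [0, 0, -0.0152], [0, 0, -0.0152], [0, 0, -0.0152], [0, 0, -0.0152]], jaw=[1, 1, 1, 1, 1, 1, 1, 1, 1, 1])

```text
clock: 3.48
tool_pos: [0.5444, -0.0001, 0.2385]
eef_rot: [0.812, 0.583, -0.0, -0.0]
contact_force: [-0.6, -0.4, -0.2]
opening: 0.007
```

```bash
python3 mv.py .547 .009 .086 71; python3 - <<'E'
from plant import r
import cv2
p=r.snapshot("wrist"); cv2.imwrite("pics/w1.png",p["frame"])
E
```

```text
t 3.48 pos [ 5.444e-01 -1.000e-04  2.385e-01] xyaw 71.36 tilt 0.03 F [-0.6 -0.4 -0.2] open 0.01
tool shift units [ 0.378 -0.015  6.1  ] mm 152.79751830492796
turn z units 0.001
tiltfix rotvec units [-0.0001  0.     -0.    ]
```

View pics/w1.png

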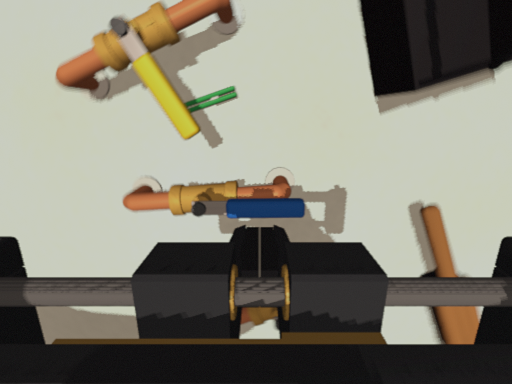

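```bash
cat >> h.py <<'E'
def wpose(s,p):
    T=np.eye(4); T[:3,:3]=R.from_quat(s["eef_rot"]).as_matrix(); T[:3,3]=s["tool_pos"]; T=T@p["tool_from_camera"]
    return dict(mtx=p["mtx"],origin=T[:3,3],orientation=R.from_matrix(T[:3,:3]).as_quat(),frame=p["frame"])
def lever(p,n,roi=None,z=.107):
    m=mask(p["frame"],n)
    if roi: mm=np.zeros_like(m); a,b,c,e=roi; mm[b:e,a:c]=m[b:e,a:c]; m=mm
    k,l,st,_=cv2.connectedComponentsWithStats(m); i=1+np.argmax(st[1:,4]); ys,xs=np.nonzero(l==i)
    Q=onz(p,np.c_[xs,ys],z)[:,:2]; w,V=np.linalg.eigh(np.cov(Q.T)); ax=V[:,1]; t=(Q-Q.mean(0))@ax
    return len(xs),Q.mean(0).round(4),(np.degrees(np.arctan2(ax[1],ax[0]))%180).round(1),(t.max()-t.min()).round(3),(2*np.sqrt(3*w[0])).round(4)
E
python3 - <<'E'
from h import *
from plant import r
s=r.get_state(); p=wpose(s,r.snapshot("wrist"))
print(lever(p,"blue"),lever(p,"yellow"))
print("axis blue z.11",onz(p,[(199,209)],.108)[0].round(4),"pipe",onz(p,[(130,201),(184,198),(231,192),(280,189)],.07).round(4)[:,:2].tolist())
print("yellow axis",onz(p,[(120,26)],.108)[0].round(4), "pipe", onz(p,[(66,74),(222,5)],.065).round(4)[:,:2].tolist())
E
```

```text
(1132, array([ 0.5413, -0.0299]), np.float64(161.5), np.float64(0.082), np.float64(0.0168)) (1492, array([0.4884, 0.1102]), np.float64(102.5), np.float64(0.081), np.float64(0.0157))
axis blue z.11 [ 0.4752 -0.0076  0.108 ] pipe [[0.3879, 0.0179], [0.4508, 0.0009], [0.5067, -0.0098], [0.563, -0.0246]]
yellow axis [0.4729 0.175  0.108 ] pipe [[0.3828, 0.1689], [0.5643, 0.1764]]
```

Request:
move_arm(dp=[[0.25, 0, 0.6], [0, 0, 0.8], [0, 0, 0.8], [0, 0, 0.8], [0, 0, 0.8], [0, 0, 0.8], [0, 0, 0.7], [0, 0, 0.5], [0, 0, 0.3], [0, 0, 0]], turn=[[0, 0, 0], [0, 0, 0], [0, 0, 0], [0, 0, 0], [0, 0, 0], [0, 0, 0], [0, 0, 0], [0, 0, 0], [0, 0, 0], [0, 0, 0]], jaw=[1, 1, 1, 1, 1, 1, 1, 1, 1, 1])

```text
clock: 4.42
tool_pos: [0.5457, 0.0059, 0.0848]
eef_rot: [0.814, 0.581, -0.001, -0.001]
contact_force: [1.0, -0.4, 0.6]
opening: 0.004
```

```bash
cat > rel.py <<'E'
import sys
from h import *
from plant import r
AX={"blue":np.array([.4726,-.0068]),"yellow":np.array([.4727,.181])}
s=r.get_state(); M=R.from_quat(s["eef_rot"]).as_matrix(); c=M[:2,:2].T@(AX[sys.argv[1]]-s["tool_pos"][:2])
a=np.degrees(np.arctan2(M[1,0],M[0,0]))
sg=1 if sys.argv[1]=="blue" else -1
print("t",round(s["clock"],2),s["tool_pos"].round(4),"lever dir(y) deg",round(a-90,2),"axis in tool mm",(c*1000).round(1),"F tool",(M.T@s["contact_force"]).round(1))
for A in (1,3,6):
    for sg in (1,-1):
        t=np.radians(A*sg); RR=np.array([[np.cos(t),-np.sin(t)],[np.sin(t),np.cos(t)]]); print(A*sg,"dp",((c-RR@c)/.025).round(3),"turn",round(A*sg/360,5))
E
python3 rel.py blue
```

```text
t 4.42 [0.5457 0.0059 0.0848] lever dir(y) deg -18.99 axis in tool mm [-35.8 -65. ] F tool [-0.   1.  -0.7]
1 dp [-0.046  0.025] turn 0.00278
-1 dp [ 0.045 -0.025] turn -0.00278
3 dp [-0.138  0.071] turn 0.00833
-3 dp [ 0.134 -0.078] turn -0.00833
6 dp [-0.28   0.135] turn 0.01667
-6 dp [ 0.264 -0.164] turn -0.01667
```

Request:
move_arm(dp=[[-0.12, 0, 0], [-0.12, 0, 0], [-0.12, 0, 0], [-0.1, 0, 0], [-0.1, 0, 0], [-0.06, 0, 0], [-0.04, 0, 0], [-0.04, 0, 0]], turn=[[0, 0, 0], [0, 0, 0], [0, 0, 0], [0, 0, 0], [0, 0, 0], [0, 0, 0], [0, 0, 0], [0, 0, 0]], jaw=[1, 1, 1, 1, 1, 1, 1, 1])

```text
clock: 5.08
tool_pos: [0.5422, -0.0086, 0.0868]
eef_rot: [0.813, 0.582, 0.002, -0.0]
contact_force: [1.6, 5.6, 2.6]
opening: 0.003
```

```bash
python3 rel.py blue
```

```text
t 5.08 [ 0.5422 -0.0086  0.0868] lever dir(y) deg -18.83 axis in tool mm [-20.8 -66.4] F tool [ 5.8 -0.3 -2.6]
1 dp [-0.047  0.014] turn 0.00278
-1 dp [ 0.046 -0.015] turn -0.00278
3 dp [-0.14  0.04] turn 0.00833
-3 dp [ 0.138 -0.047] turn -0.00833
6 dp [-0.282  0.072] turn 0.01667
-6 dp [ 0.273 -0.101] turn -0.01667
```

Request:
move_arm(dp=[[-0.14, 0.04, 0], [-0.14, 0.04, 0], [-0.14, 0.04, 0], [-0.14, 0.04, 0], [-0.14, 0.04, 0], [-0.14, 0.04, 0], [-0.14, 0.04, 0], [-0.14, 0.04, 0]], turn=[[0, 0, 0.0083], [0, 0, 0.0083], [0, 0, 0.0083], [0, 0, 0.0083], [0, 0, 0.0083], [0, 0, 0.0083], [0, 0, 0.0083], [0, 0, 0.0083]], jaw=[1, 1, 1, 1, 1, 1, 1, 1])

```text
clock: 5.75
tool_pos: [0.5354, -0.0364, 0.0867]
eef_rot: [0.916, 0.4, 0.002, -0.001]
contact_force: [2.0, 5.6, 2.9]
opening: 0.005
```

```bash
python3 rel.py blue
```

```text
t 5.75 [ 0.5354 -0.0364  0.0867] lever dir(y) deg -42.83 axis in tool mm [-21.  -66.2] F tool [ 5.5 -2.3 -2.9]
1 dp [-0.046  0.014] turn 0.00278
-1 dp [ 0.046 -0.015] turn -0.00278
3 dp [-0.14  0.04] turn 0.00833
-3 dp [ 0.137 -0.048] turn -0.00833
6 dp [-0.281  0.073] turn 0.01667
-6 dp [ 0.272 -0.102] turn -0.01667
```

Request:
move_arm(dp=[[-0.14, 0.04, 0], [-0.14, 0.04, 0], [-0.14, 0.04, 0], [-0.14, 0.04, 0], [-0.14, 0.04, 0], [-0.14, 0.04, 0], [-0.14, 0.04, 0], [-0.14, 0.04, 0], [-0.14, 0.04, 0], [-0.14, 0.04, 0]], turn=[[0, 0, 0.0083], [0, 0, 0.0083], [0, 0, 0.0083], [0, 0, 0.0083], [0, 0, 0.0083], [0, 0, 0.0083], [0, 0, 0.0083], [0, 0, 0.0083], [0, 0, 0.0083], [0, 0, 0.0083]], jaw=[1, 1, 1, 1, 1, 1, 1, 1, 1, 1])

```text
clock: 6.58
tool_pos: [0.5126, -0.0648, 0.0865]
eef_rot: [0.989, 0.15, 0.002, -0.001]
contact_force: [3.0, 3.2, -0.2]
opening: 0.004
```

Request:
move_arm(dp=[[-0.14, 0.04, 0], [-0.14, 0.04, 0], [-0.14, 0.04, 0], [-0.14, 0.04, 0], [-0.14, 0.04, 0], [-0.14, 0.04, 0]], turn=[[0, 0, 0.0083], [0, 0, 0.0083], [0, 0, 0.0083], [0, 0, 0.0083], [0, 0, 0.0083], [0, 0, 0.0083]], jaw=[1, 1, 1, 1, 1, 1])

```text
clock: 7.08
tool_pos: [0.4936, -0.0747, 0.0865]
eef_rot: [1.0, -0.006, 0.002, -0.0]
contact_force: [4.7, 3.3, -0.4]
opening: 0.006
```

```bash
python3 rel.py blue
```

```text
t 7.08 [ 0.4936 -0.0747  0.0865] lever dir(y) deg -90.67 axis in tool mm [-21.8 -67.7] F tool [ 4.6 -3.3  0.4]
1 dp [-0.047  0.015] turn 0.00278
-1 dp [ 0.047 -0.016] turn -0.00278
3 dp [-0.143  0.042] turn 0.00833
-3 dp [ 0.14  -0.049] turn -0.00833
6 dp [-0.288  0.076] turn 0.01667
-6 dp [ 0.278 -0.106] turn -0.01667
```

Request:
move_arm(dp=[[-0.14, 0.04, 0], [-0.14, 0.04, 0], [-0.14, 0.04, 0], [-0.047, 0.014, 0]], turn=[[0, 0, 0.0083], [0, 0, 0.0083], [0, 0, 0.0083], [0, 0, 0.0028]], jaw=[1, 1, 1, 1])

```text
clock: 7.42
tool_pos: [0.4812, -0.0779, 0.0865]
eef_rot: [0.996, -0.093, 0.002, -0.0]
contact_force: [3.8, 1.0, 1.1]
opening: 0.003
```

```bash
python3 rel.py blue|head -1; python3 - <<'E'
from h import *
from plant import r
s=r.get_state(); p=r.snapshot("wrist"); cv2.imwrite("pics/w2.png",p["frame"]);q=r.snapshot("top"); cv2.imwrite("pics/t2.png",q["frame"])
print(lever(wpose(s,p),"blue"))
E
```

```text
t 7.42 [ 0.4812 -0.0779  0.0865] lever dir(y) deg -100.65 axis in tool mm [-21.6 -68.2] F tool [ 3.6 -1.7 -1.1]Traceback (most recent call last):
  File "<stdin>", line 4, in <module>
  File "h.py", line 25, in lever
    k,l,st,_=cv2.connectedComponentsWithStats(m); i=1+np.argmax(st[1:,4]); ys,xs=np.nonzero(l==i)
                                                      ~~~~~~~~~^^^^^^^^^^
    return _wrapfunc(a, 'argmax', axis=axis, out=out, **kwds)
    return bound(*args, **kwds)
ValueError: attempt to get argmax of an empty sequence
```

View pics/w2.png

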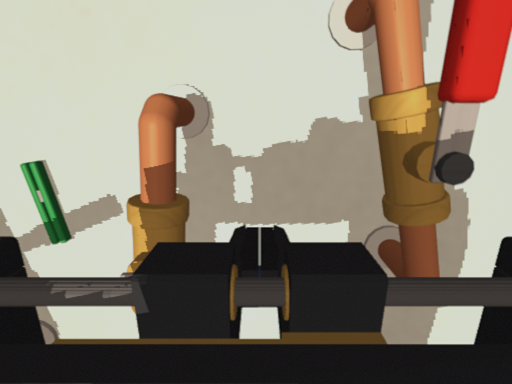

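Request:
move_arm(dp=[[-0.047, 0.014, 0], [-0.047, 0.014, 0]], turn=[[0, 0, 0.0028], [0, 0, 0.0028]], jaw=[1, 1])

```text
clock: 7.68
tool_pos: [0.4781, -0.0785, 0.0864]
eef_rot: [0.994, -0.11, 0.001, -0.0]
contact_force: [4.0, 2.2, 1.6]
opening: 0.004
```

Request:
move_arm(dp=[[-0.047, 0.014, 0]], turn=[[0, 0, 0.0028]], jaw=[1])

```text
clock: 7.77
tool_pos: [0.4764, -0.0786, 0.0864]
eef_rot: [0.993, -0.119, 0.001, 0.0]
contact_force: [4.4, 1.1, 0.6]
opening: 0.001
```

Request:
move_arm(dp=[[-0.047, 0.014, 0]], turn=[[0, 0, 0.0028]], jaw=[1])

```text
clock: 7.85
tool_pos: [0.4749, -0.0787, 0.0863]
eef_rot: [0.992, -0.128, 0.0, 0.0]
contact_force: [3.8, 1.2, 0.9]
opening: 0.002
```

Request:
move_arm(dp=[[-0.047, 0.014, 0]], turn=[[0, 0, 0]], jaw=[1])

```text
clock: 7.93
tool_pos: [0.4738, -0.0787, 0.0863]
eef_rot: [0.992, -0.128, 0.001, 0.0]
contact_force: [4.2, 1.9, 1.2]
opening: 0.008
```

```bash
python3 rel.py blue|head -1
```

```text
t 7.93 [ 0.4738 -0.0787  0.0863] lever dir(y) deg -104.7 axis in tool mm [-19.4 -69.2] F tool [ 3.6 -2.9 -1.2]
```

```bash
python3 - <<'E'
from h import *
from plant import r
q=r.snapshot("side"); f=q["frame"][150:270,170:300]; cv2.imwrite("pics/s3.png",cv2.resize(f,None,fx=4,fy=4))
q=r.snapshot("top"); f=q["frame"][150:265,195:365]; cv2.imwrite("pics/t3.png",cv2.resize(f,None,fx=4,fy=4))
E
```

```text
(no output)
```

View pics/s3.png

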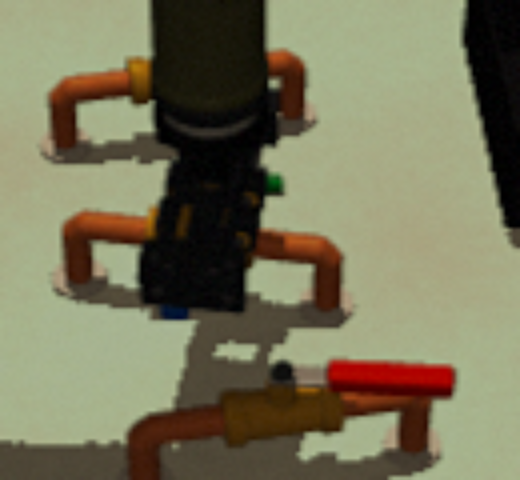

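View pics/t3.png

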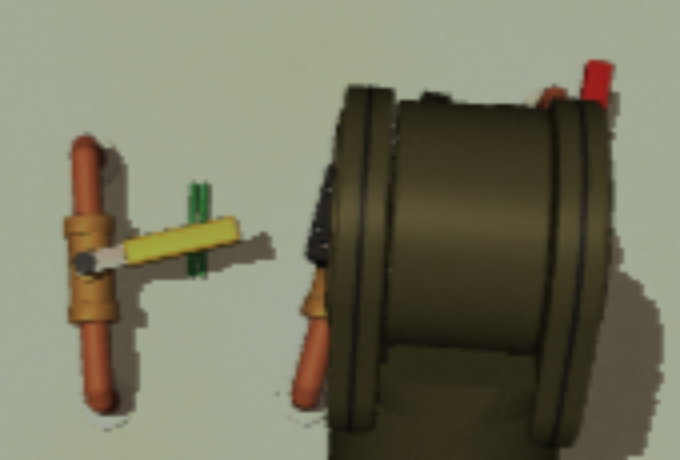

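```bash
python3 - <<'E'
from h import *
from plant import r
q=r.snapshot("side"); m=mask(q["frame"],"blue"); m[:220]=0;m[240:]=0;m[:,:200]=0;m[:,235:]=0
ys,xs=np.nonzero(m); print(len(xs),xs.min(),xs.max(),ys.min(),ys.max())
for z in(.091,.099,.107):
  P=onz(q,[[xs.mean(),ys.mean()]],z)[0]; d=P[:2]-[.4726,-.0068]; print(z,P.round(4),np.degrees(np.arctan2(d[1],d[0])).round(1),np.linalg.norm(d).round(3))
h=R.from_euler('z',0)
for a in(-98,-101,-104):
  u=np.array([np.cos(np.radians(a)),np.sin(np.radians(a))]);v=np.array([-u[1],u[0]])
  P=np.array([[*(np.array([.4726,-.0068])+.115*u+s*.01*v),.098] for s in(-1,1)]); print(a,proj(q,P).round(1).tolist())
E
```

```text
Traceback (most recent call last):
ValueError: zero-size array to reduction operation minimum which has no identity
```

```bash
python3 - <<'E'
from h import *
from plant import r
q=r.snapshot("side"); f=q["frame"].astype(int); m=((f[...,0]>f[...,2]+25)&(f[...,0]>f[...,1]+10)); mm=np.zeros_like(m); mm[222:236,200:230]=m[222:236,200:230]
ys,xs=np.nonzero(mm); print(len(xs),xs.min(),xs.max(),ys.min(),ys.max(),[(y,xs[ys==y].min(),xs[ys==y].max()) for y in np.unique(ys)])
for a in(-95,-98,-101,-104,-107):
  u=np.array([np.cos(np.radians(a)),np.sin(np.radians(a))]);v=np.array([-u[1],u[0]])
  P=np.array([[*(np.array([.4726,-.0068])+.115*u+s*.01*v),z] for s in(-1,1) for z in(.091,.107)]); print(a,proj(q,P).round(1).tolist())
E
```

```text
20 210 216 226 229 [(np.int64(226), np.int64(211), np.int64(211)), (np.int64(227), np.int64(210), np.int64(216)), (np.int64(228), np.int64(210), np.int64(216)), (np.int64(229), np.int64(211), np.int64(215))]
-95 [[216.5, 231.0], [216.4, 227.0], [223.8, 230.8], [223.7, 226.8]]
-98 [[214.3, 230.9], [214.2, 226.9], [221.6, 231.0], [221.5, 227.0]]
-101 [[212.2, 230.6], [212.0, 226.7], [219.4, 231.0], [219.3, 227.1]]
-104 [[210.0, 230.4], [209.8, 226.4], [217.2, 231.0], [217.1, 227.0]]
-107 [[207.9, 230.0], [207.7, 226.0], [215.0, 230.9], [214.9, 226.9]]
```

Request:
move_arm(dp=[[-0.06, 0, 0], [-0.06, 0, 0]], turn=[[0, 0, 0], [0, 0, 0]], jaw=[1, 1])

```text
clock: 8.3
tool_pos: [0.4735, -0.0786, 0.0865]
eef_rot: [0.992, -0.128, 0.003, 0.0]
contact_force: [10.6, -0.7, -3.3]
opening: 0.006
```

```bash
python3 rel.py blue|head -1
```

```text
t 8.3 [ 0.4735 -0.0786  0.0865] lever dir(y) deg -104.66 axis in tool mm [-19.  -69.2] F tool [10.4 -2.   3.3]
```

Request:
move_arm(dp=[[0.3, 0, 0], [0.6, 0, 0], [0.4, 0, -0.3], [0, 0, -0.8], [0, 0, -0.8], [0, 0, -0.8], [0, 0, -0.3], [0, 0, 0]], turn=[[0, 0, 0], [0, 0, 0], [0, 0, 0], [0, 0, 0], [0, 0, -0.018], [0, 0, -0.019], [0, 0, -0.019], [0, 0, -0.019]], jaw=[1, 1, 1, 1, 1, 1, 1, 1])

```text
clock: 8.97
tool_pos: [0.5001, -0.0871, 0.1624]
eef_rot: [0.994, 0.11, -0.001, 0.001]
contact_force: [-0.4, 0.2, 0.4]
opening: 0.006
```

```bash
python3 mv.py .4528 .109 .16 12.5
```

```text
t 8.97 pos [ 0.5001 -0.0871  0.1624] xyaw 12.67 tilt 0.18 F [-0.4  0.2  0.4] open 0.01
tool shift units [-0.125 -8.066  0.087] mm 201.68521964068822
turn z units 0.0005
tiltfix rotvec units [0.0002 0.0005 0.    ]
```

Request:
move_arm(dp=[[0, -0.85, 0], [0, -0.85, 0], [0, -0.85, 0], [0, -0.85, 0], [0, -0.85, 0], [0, -0.85, 0], [0, -0.85, 0], [0, -0.85, 0], [-0.1, -0.85, 0], [0, -0.3, 0]], turn=[[0, 0, 0], [0, 0, 0], [0, 0, 0], [0, 0, 0], [0, 0, 0], [0, 0, 0], [0, 0, 0], [0, 0, 0], [0, 0, 0], [0, 0, 0]], jaw=[1, 1, 1, 1, 1, 1, 1, 1, 1, 1])

```text
clock: 9.8
tool_pos: [0.4533, 0.1091, 0.1605]
eef_rot: [0.994, 0.11, -0.003, 0.0]
contact_force: [-0.1, -0.3, 0.0]
opening: 0.006
```

```bash
python3 mv.py .4528 .109 .086 12.5; python3 rel.py yellow | head -1;  python3 - <<'E'
from h import *
from plant import r
s=r.get_state(); p=r.snapshot("wrist"); cv2.imwrite("pics/w4.png",p["frame"])
print(lever(wpose(s,p),"yellow"))
q=r.snapshot("side"); print(q["frame"].shape); cv2.imwrite("pics/s4.png",cv2.resize(q["frame"][150:270,170:300],None,fx=4,fy=4))
E
```

```text
t 9.8 pos [0.4533 0.1091 0.1605] xyaw 12.59 tilt 0.37 F [-0.1 -0.3  0. ] open 0.01
tool shift units [-1.000e-03  1.000e-03  2.979e+00] mm 74.48218714149692
turn z units 0.0003
tiltfix rotvec units [-0.     0.001 -0.   ]
t 9.8 [0.4533 0.1091 0.1605] lever dir(y) deg -77.41 axis in tool mm [ 34.6 -65.9] F tool [-0.1  0.2 -0. ]
(1997, array([0.4889, 0.1123]), np.float64(104.5), np.float64(0.081), np.float64(0.0141))
(384, 512, 3)
```

View pics/w4.png

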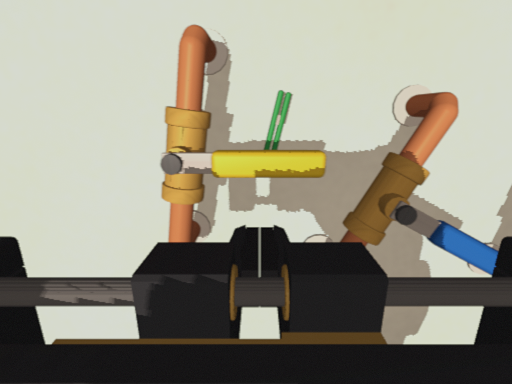

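View pics/s4.png

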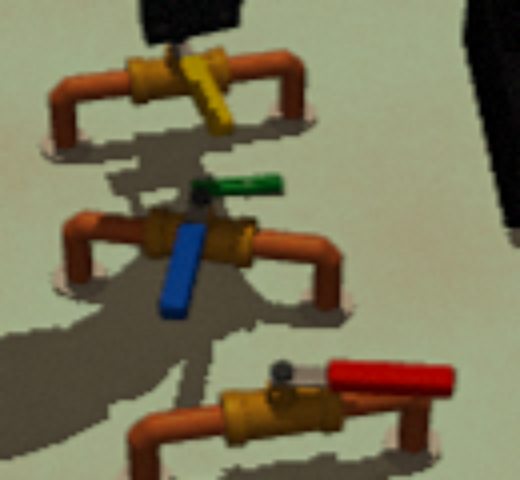

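Request:
move_arm(dp=[[0, 0, 0.6], [0, 0, 0.8], [0, 0, 0.7], [0, 0, 0.5], [0, 0, 0.3], [0, 0, 0.06]], turn=[[0, 0.001, 0], [0, 0, 0], [0, 0, 0], [0, 0, 0], [0, 0, 0], [0, 0, 0]], jaw=[1, 1, 1, 1, 1, 1])

```text
clock: 10.4
tool_pos: [0.4565, 0.1055, 0.086]
eef_rot: [0.994, 0.107, 0.001, 0.001]
contact_force: [0.4, -0.2, -0.6]
opening: 0.006
```

Request:
move_arm(dp=[[0.12, 0, 0], [0.12, 0, 0], [0.12, 0, 0], [0.1, 0, 0], [0.08, 0, 0], [0.06, 0, 0], [0.04, 0, 0], [0.04, 0, 0]], turn=[[0, 0, 0], [0, 0, 0], [0, 0, 0], [0, 0, 0], [0, 0, 0], [0, 0, 0], [0, 0, 0], [0, 0, 0]], jaw=[1, 1, 1, 1, 1, 1, 1, 1])

```text
clock: 11.07
tool_pos: [0.4713, 0.1099, 0.0876]
eef_rot: [0.994, 0.108, 0.0, 0.001]
contact_force: [-6.3, -2.9, 4.1]
opening: 0.008
```

```bash
python3 rel.py yellow
```

```text
t 11.07 [0.4713 0.1099 0.0876] lever dir(y) deg -77.63 axis in tool mm [ 16.6 -69.1] F tool [-6.8  1.5 -4.1]
1 dp [-0.048 -0.012] turn 0.00278
-1 dp [0.048 0.011] turn -0.00278
3 dp [-0.144 -0.039] turn 0.00833
-3 dp [0.146 0.031] turn -0.00833
6 dp [-0.285 -0.085] turn 0.01667
-6 dp [0.293 0.054] turn -0.01667
```

Request:
move_arm(dp=[[0.14, 0.032, 0], [0.14, 0.032, 0], [0.14, 0.032, 0], [0.14, 0.032, 0], [0.14, 0.032, 0], [0.14, 0.032, 0], [0.14, 0.032, 0], [0.14, 0.032, 0]], turn=[[0, 0, -0.0083], [0, 0, -0.0083], [0, 0, -0.0083], [0, 0, -0.0083], [0, 0, -0.0083], [0, 0, -0.0083], [0, 0, -0.0083], [0, 0, -0.0083]], jaw=[1, 1, 1, 1, 1, 1, 1, 1])

```text
clock: 11.73
tool_pos: [0.499, 0.1148, 0.0876]
eef_rot: [0.95, 0.313, -0.0, 0.001]
contact_force: [-6.3, -1.8, 3.8]
opening: 0.002
```

```bash
python3 rel.py yellow
```

```text
t 11.73 [0.499  0.1148 0.0876] lever dir(y) deg -53.56 axis in tool mm [ 18.2 -68.9] F tool [-6.1 -2.3 -3.8]
1 dp [-0.048 -0.013] turn 0.00278
-1 dp [0.048 0.012] turn -0.00278
3 dp [-0.143 -0.042] turn 0.00833
-3 dp [0.145 0.034] turn -0.00833
6 dp [-0.284 -0.091] turn 0.01667
-6 dp [0.292 0.061] turn -0.01667
```

Request:
move_arm(dp=[[0.145, 0.034, 0], [0.145, 0.034, 0], [0.145, 0.034, 0], [0.145, 0.034, 0], [0.145, 0.034, 0], [0.145, 0.034, 0], [0.145, 0.034, 0], [0.145, 0.034, 0]], turn=[[0, 0, -0.0083], [0, 0, -0.0083], [0, 0, -0.0083], [0, 0, -0.0083], [0, 0, -0.0083], [0, 0, -0.0083], [0, 0, -0.0083], [0, 0, -0.0083]], jaw=[1, 1, 1, 1, 1, 1, 1, 1])

```text
clock: 12.4
tool_pos: [0.5234, 0.1305, 0.0874]
eef_rot: [0.865, 0.503, -0.001, 0.001]
contact_force: [-5.9, -3.1, 2.3]
opening: 0.005
```

Request:
move_arm(dp=[[0.145, 0.034, 0], [0.145, 0.034, 0], [0.145, 0.034, 0], [0.145, 0.034, 0], [0.145, 0.034, 0], [0.145, 0.034, 0], [0.145, 0.034, 0]], turn=[[0, 0, -0.0083], [0, 0, -0.0083], [0, 0, -0.0083], [0, 0, -0.0083], [0, 0, -0.0083], [0, 0, -0.0083], [0, 0, -0.0083]], jaw=[1, 1, 1, 1, 1, 1, 1])

```text
clock: 12.98
tool_pos: [0.5383, 0.1507, 0.0873]
eef_rot: [0.759, 0.651, -0.002, 0.002]
contact_force: [-5.9, -5.0, 0.6]
opening: 0.006
```

```bash
python3 rel.py yellow|head -1
```

```text
t 12.98 [0.5383 0.1507 0.0873] lever dir(y) deg -8.8 axis in tool mm [ 19.9 -69.4] F tool [-5.9 -5.1 -0.6]
```

Request:
move_arm(dp=[[0.145, 0.034, 0], [0.145, 0.034, 0], [0.1, 0.02, 0], [0.05, 0.01, 0]], turn=[[0, 0, -0.0083], [0, 0, -0.0083], [0, 0, -0.0056], [0, 0, -0.0028]], jaw=[1, 1, 1, 1])

```text
clock: 13.32
tool_pos: [0.5426, 0.1615, 0.0872]
eef_rot: [0.706, 0.708, -0.001, 0.002]
contact_force: [-2.8, -5.1, -0.6]
opening: 0.002
```

```bash
python3 rel.py yellow|head -1; python3 - <<'E'
from h import *
from plant import r
for n in("side","top","wrist"):
    q=r.snapshot(n); f=q["frame"]
    if n=="side": f=f[130:250,170:300]
    if n=="top": f=f[150:265,195:365]
    cv2.imwrite(f"pics/{n}5.png",cv2.resize(f,None,fx=4 if n!="wrist" else 1,fy=4 if n!="wrist" else 1))
E
```

```text
t 13.32 [0.5426 0.1615 0.0872] lever dir(y) deg 0.14 axis in tool mm [ 19.6 -69.9] F tool [-5.1 -2.8  0.6]
```

View pics/side5.png

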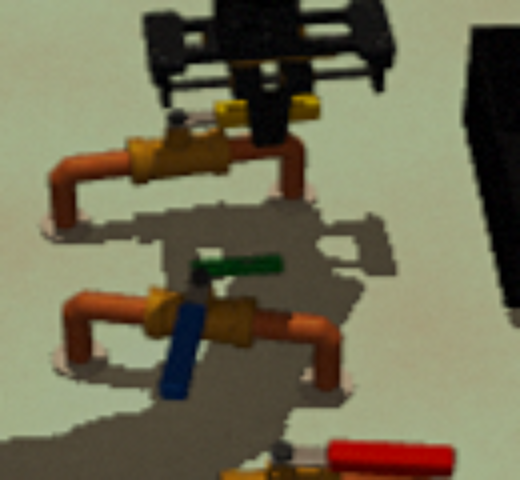

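View pics/top5.png

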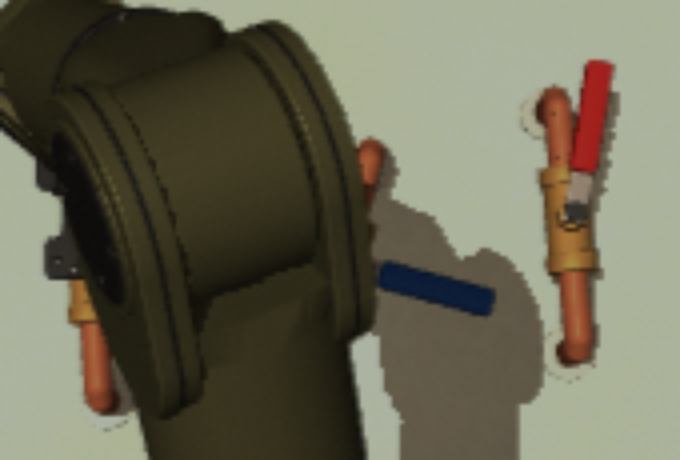

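Request:
move_arm(dp=[[0.05, 0.01, 0], [0.05, 0.01, 0]], turn=[[0, 0, -0.0028], [0, 0, -0.0028]], jaw=[1, 1])

```text
clock: 13.63
tool_pos: [0.5437, 0.1639, 0.0873]
eef_rot: [0.694, 0.72, -0.001, 0.003]
contact_force: [-2.5, -5.3, -1.3]
opening: 0.003
```

Request:
move_arm(dp=[[0.05, 0.01, 0]], turn=[[0, 0, -0.0028]], jaw=[1])

```text
clock: 13.72
tool_pos: [0.5439, 0.1652, 0.0873]
eef_rot: [0.688, 0.726, -0.001, 0.003]
contact_force: [-2.3, -6.4, -0.1]
opening: 0.007
```

Request:
move_arm(dp=[[0.05, 0.01, 0]], turn=[[0, 0, -0.0028]], jaw=[1])

```text
clock: 13.8
tool_pos: [0.5441, 0.1654, 0.0873]
eef_rot: [0.681, 0.732, -0.001, 0.003]
contact_force: [-3.6, -8.8, 0.0]
opening: 0.006
```

```bash
python3 rel.py yellow|head -1
```

```text
t 13.8 [0.5441 0.1654 0.0873] lever dir(y) deg 4.08 axis in tool mm [ 20.6 -70.1] F tool [-8.5 -4.2 -0. ]
```

Request:
move_arm(dp=[[0.06, 0, 0], [0.04, 0, 0]], turn=[[0, 0, 0], [0, 0, 0]], jaw=[1, 1])

```text
clock: 13.97
tool_pos: [0.5441, 0.1654, 0.0873]
eef_rot: [0.682, 0.731, -0.003, 0.004]
contact_force: [-1.9, -11.1, 3.7]
opening: 0.007
```

Request:
move_arm(dp=[[-0.3, 0, 0], [-0.6, 0, 0], [-0.5, 0, 0], [0, 0, -0.6], [0, 0, -0.9], [0, 0, -0.9], [0, 0, -0.9], [0, 0, -0.9], [0, 0, -0.9], [0, 0, -0.5]], turn=[[0, 0, 0], [0, 0, 0], [0, 0, 0], [0, 0, 0], [0, 0, 0], [0, 0, 0], [0, 0, 0], [0, 0, 0], [0, 0, 0], [0, 0, 0]], jaw=[1, 1, 1, 1, 1, 1, 1, 1, 1, 1])

```text
clock: 14.8
tool_pos: [0.5485, 0.1375, 0.2308]
eef_rot: [0.681, 0.732, 0.005, 0.003]
contact_force: [1.0, -0.6, -0.6]
opening: 0.006
```

```bash
python3 mv.py .38 -.35 .23
```

```text
t 14.8 pos [0.5485 0.1375 0.2308] xyaw 94.1 tilt 0.65 F [ 1.  -0.6 -0.6] open 0.01
tool shift units [-18.969  -8.117  -0.106] mm 515.8113051390693
tiltfix rotvec units [ 0.0018 -0.0004 -0.    ]
```

Request:
move_arm(dp=[[-0.6, -0.3, 0], [-0.9, -0.4, 0], [-0.9, -0.4, 0], [-0.9, -0.4, 0], [-0.9, -0.4, 0], [-0.9, -0.4, 0], [-0.9, -0.4, 0], [-0.9, -0.4, 0], [-0.9, -0.4, 0], [-0.9, -0.4, 0]], turn=[[0, 0, 0], [0, 0, 0], [0, 0, 0], [0, 0, 0], [0, 0, 0], [0, 0, 0], [0, 0, 0], [0, 0, 0], [0, 0, 0], [0, 0, 0]], jaw=[1, 1, 1, 1, 1, 1, 1, 1, 1, 1])

```text
clock: 15.63
tool_pos: [0.4655, -0.0882, 0.2275]
eef_rot: [0.681, 0.732, 0.003, 0.003]
contact_force: [1.0, 0.3, 0.1]
opening: 0.002
```

Request:
move_arm(dp=[[-0.9, -0.4, 0], [-0.9, -0.4, 0], [-0.9, -0.4, 0], [-0.9, -0.4, 0], [-0.9, -0.4, 0], [-0.9, -0.4, 0], [-0.9, -0.4, 0], [-0.9, -0.4, 0], [-0.9, -0.4, 0], [-0.6, -0.3, 0]], turn=[[0, 0, 0], [0, 0, 0], [0, 0, 0], [0, 0, 0], [0, 0, 0], [0, 0, 0], [0, 0, 0], [0, 0, 0], [0, 0, 0], [0, 0, 0]], jaw=[1, 1, 1, 1, 1, 1, 1, 1, 1, 1])

```text
clock: 16.47
tool_pos: [0.383, -0.3139, 0.2265]
eef_rot: [0.682, 0.731, 0.002, 0.003]
contact_force: [-0.1, -0.6, -0.3]
opening: 0.003
```

```bash
python3 - <<'E'
from h import *
from plant import r
HS["blue"]=((105,120,50),(125,255,255))
q=r.snapshot("top"); p=r.snapshot("side"); s=r.get_state(); print(s["clock"],s["tool_pos"],s["contact_force"])
s0,d=pickle.load(open("s0.pkl","rb"))
cv2.imwrite("pics/top6.png",cv2.resize(q["frame"],(768,576))); cv2.imwrite("pics/side6.png",cv2.resize(p["frame"],(768,576)))
print("top blue",lever(q,"blue",(265,180,320,240)),"yellow",lever(q,"yellow",(205,160,275,230)))
print("side blue",lever(p,"blue",(190,180,275,240)),"yellow",lever(p,"yellow",(200,150,260,185)),"red",lever(p,"red",(235,230,300,255)),lever(d["side"],"red",(235,230,300,255)))
E
```

```text
16.5667 [ 0.38232018 -0.31440866  0.2262327 ] [ 1.1249793  -0.76194994  0.00814777]
top blue (185, array([ 0.4525, -0.0756]), np.float64(74.3), np.float64(0.082), np.float64(0.0188)) yellow (142, array([0.5444, 0.1859]), np.float64(4.6), np.float64(0.078), np.float64(0.016))
side blue (48, array([ 0.4597, -0.0527]), np.float64(61.3), np.float64(0.033), np.float64(0.0166)) yellow (58, array([0.5436, 0.1867]), np.float64(4.6), np.float64(0.078), np.float64(0.0143)) red (145, array([ 0.5806, -0.1953]), np.float64(169.1), np.float64(0.08), np.float64(0.0165)) (130, array([ 0.5809, -0.1946]), np.float64(169.4), np.float64(0.079), np.float64(0.0151))
```

View pics/top6.png

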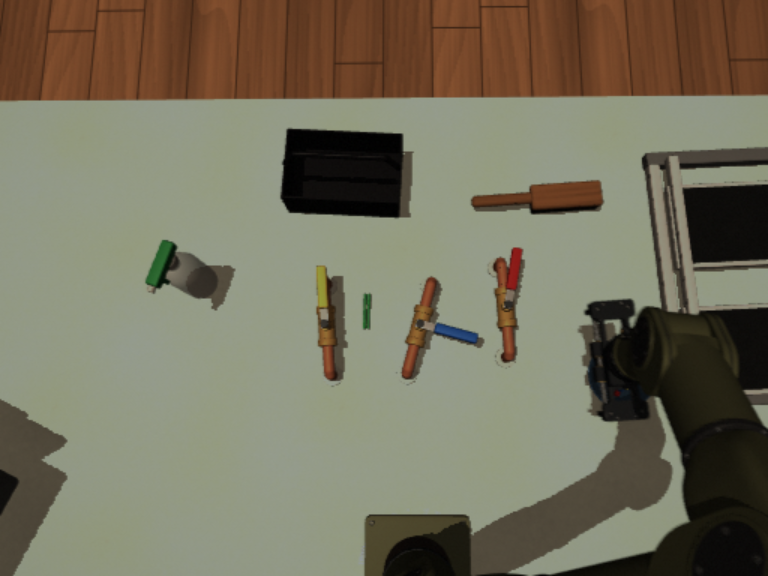

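View pics/side6.png

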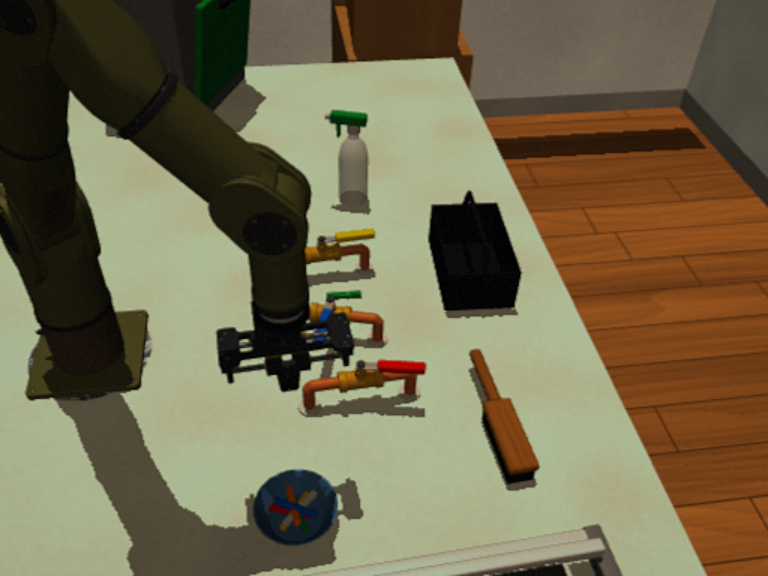

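Request:
move_arm(dp=[[0, 0, 0], [0, 0, 0], [0, 0, 0]], turn=[[0, 0, 0], [0, 0, 0], [0, 0, 0]], jaw=[1, 1, 1])

```text
clock: 16.82
tool_pos: [0.3847, -0.3095, 0.2265]
eef_rot: [0.68, 0.733, 0.003, 0.002]
contact_force: [-0.2, -0.8, -0.6]
opening: 0.01
```

```bash
python3 -c "
from plant import r
print(r.finish_job())"
```

```text
the job is handed in; nothing more can be done
None
```

I pushed the blue lever round to its stop square across its pipe, then the yellow lever round to its stop in line with its pipe. I used the shut fingertips and never gripped either lever. The job was handed in at about 17 s; the interface gives no verdict.

- **Forces:** the highest reading I saw was about 12 N, at the yellow stop. At each stop the lever stopped moving while the force rose.
- **Blue lever:** the last top view puts it at about -106°, against about -104° expected for square across. That is 2° off, within how well I measured the pipe's direction.
- **Yellow lever:** both the top and side views put it at 4.6°, against a pipe direction of 2.4° to 4.5°.
- **Red lever:** the side view shows it moved less than 1 mm and turned 0.3°, within measuring error. My colour mask did not find it in the top view, so it was measured from the side only.
- **Loose things:** by eye, in the last pictures, the caddy, brush, spray bottle, dish and peg all look unmoved and upright. I did not measure how far they moved.
- **One disagreement:** the final side view gave 61° for the blue lever, because the arm hid most of it. I set that reading aside; an earlier side view taken at the stop gave about -104°.

The gripper ended clear of everything, about 0.23 m above the shelf.

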